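Dock the stage carriage and hold the two-button start

ROBOT

A 7-joint arm with a two-finger parallel gripper is mounted at the origin on the work surface. World frame = base frame: x ahead of the robot, y to its left, z up, the work surface at z = 0. Lengths are in m, angles in rad, forces in N, time in s.
With the tool pointing down it reaches from about 0.425 to 0.925 m from the base axis. Payload 6.8 kg.
Tool frame: the origin (TCP) lies at the very end of the fingers, on their centre line; the grasp point (between the pads) lies 19 mm behind it; z points along the fingers, y is the direction in which the jaws open and shut (so a half turn about z gives the same grasp; the last joint's range is limited). The gripper opens to 85 mm and grips with 20 to 120 N. Pads are 22 mm wide; open, the fingers measure 114 mm over their backs; the gripper's body (76 mm by 85 mm) begins 54 mm behind the grasp point. The pads swing forward as they close: fully open they stand 13 mm farther back than shut.
Start: joints at [1.196, 0.477, 0.022, 1.555, -0.011, 1.109, -0.083], TCP at [0.178, -0.651, 0.231] pointing down, gripper open.
Joint ranges: [-2.96, 2.96], [-0.34, 2.1], [-1.41, 1.46], [0.24, 2.44], [-1.37, 4.51], [0.17, 1.92], [-2.96, 2.96]. Speed limits (rad/s): [2.39, 2.39, 3.14, 3.14, 3.14, 3.14, 3.14].

INTERFACE

Orientations are given as a unit quaternion [w, x, y, z].
In Python, from station import bot, read_camera gives the robot as it stands.
- The arm moves only by the tool arm_command, never from a script. Its argument "increments" is a list of rows, each an object with "travel": the shift along the tool's x, y, z in cm, a list of three; "spin": the turn about the tool's z in rad. A call has 1 to 12 rows; each row is the pose to reach, as a shift and turn from the pose commanded when the call began, along the tool's axes at that moment; what a row does not reach only later rows make up. A row lasts 1/12 s, in which the tool goes at most 41.7 mm and 7.16 degrees, less where a joint would pass 70% of its speed; a pose out of reach is approached as far as the arm can. A call with a gripper value outside its range is refused whole. "gripper" is the finger opening in cm, from 0 to 8.54, set as the call begins (left out, the last holds). The fingers move at their own pace and stop on an object; "force" is the grip in N (left out, the last holds). Time passes only in rows, so rows that repeat a pose let the fingers close. It gives the time, the measured TCP pose, the force and the opening at its end, in the units of the state.
- bot.get_obs(): the state, without advancing time (a new reading comes with each control period).
- read_camera(name): name is "side" or "top" or "wrist"; returns a dict with "image" (384x512x3 uint8, blue, green, red), "fx", "fy", "cx", "cy" (pixels), "k1" (the pictures are not rectified: a ray, as slopes to the right and down, at radius r is drawn at 1 + k1 r^2 times it, then the intrinsics apply), "eye" and "rotation" of the camera in the world; the wrist camera has in their place "tool_from_camera" (4x4, takes a point from camera to tool coordinates, whose origin is the TCP and whose axes are the flange's). Camera axes: x right, y down, z forward; pixel columns grow to the right and rows downward; lengths in m; the calibration is good to about 2 mm. A picture is of the moment at which its call begins: read the wrist's pose just before it. There is no depth.
- bot.hand_in(): hands the job in, once; it reports no verdict.
The state is a dict: "t": time; "q": joint angles; "joint_vel": joint speeds; "joint_torque": joint torques, N m; "eef_pos": TCP position; "tool_rot": TCP orientation; "contact_force": force on the tool from outside, world axes, zero at the start; "torque": the same for the moment, N m; "gripper_width": opening from 0.0 (shut) to 1.0 (fully open).
Only numpy, scipy, OpenCV 4.12 (cv2) and the standard library are available. Lean on these libraries where they do the work, as an engineer would, in place of code of your own. Each camera call takes 0.05 s, during which the arm holds its last target.

TASK

Push the aluminium carriage of the inspection stage fully home against the white dock. Then press both green buttons on the console at the same moment, one fingertip on each, hold them fully down together for two seconds, let both go together and move clear. Only touch, never grip or lift: leave the red button and the loose things on the bench alone, and do not shift the console.

Things in the scene. Friction and masses are not known exactly. Their poses are not given: they have to be found in the camera images.
- stage: Inspection stage, fixed to the bench: black rail bed 280 (x) x 130 (y) x 12 mm high, with the white dock block (60 x 130 mm, top at 80 mm, black lens disc on it up to 96 mm) on its +x end, dock's near face at x = +80 mm in this frame. Origin at the centre of the underside; +x is the direction in which the carriage is pushed home, z up. Stands left or right of the robot, turned by up to 0.4 rad.
- carriage_face (a point): Middle of the near (-x) upright face of the sliding carriage, the face to push: a solid aluminium block 90 x 90 mm, 34 mm high, from 16 to 50 mm above the bench, with a low black and brass ring seat on top (up to 61 mm). This point is 33 mm above the bench. Axes parallel to the stage's.
- carriage (a joint): Travel of the carriage along the stage's +x, in m: starts between 0 and 0.05, 0.12 = fully home, against the dock (a hard stop). Rail friction about 2.5 N plus light damping (15 N per m/s); it stays where it is left.
- console: Hand console, loose on the bench, about 0.9 kg: cream box with a black foot, 120 (x) x 150 (y) x 40 mm high. Origin at the centre of the underside. Two green buttons side by side at x = +20, y = +30 and -30 mm; one smaller red button at x = -35, y = 0; a fixed black dial at x = -35, y = +53 (24 mm across, up to 55 mm high). Turned by up to 0.5 rad.
- green_left_top (a point): Centre of the top of the green button at the console's +y: 26 mm across, top 58 mm above the bench when up, in a black collar 42 mm across whose rim is 52 mm above the bench. This point moves down with the button.
- green_right_top (a point): The same for the green button at the console's -y; the two centres are 60 mm apart.
- green_left (a joint): How far the left green button is pressed, in m: 0 up, 0.006 fully down. It is spring-loaded: about 1.2 N starts it, 4 N holds it fully down, and it returns when let go.
- green_right (a joint): The same for the right green button.
- red_stop (a joint): How far the red stop button is pressed, in m: 0 up, 0.006 fully down. 20 mm across, top 58 mm above the bench. Leave it alone.
- jar_mid (a point): Amber glass jar with a black cap, 48 mm across, 60 mm tall, standing; point at its centre. Leave it alone.
- ring_cone_mid (a point): Dark wooden ring cone, 52 mm across the foot, 70 mm tall, standing; point half-way up. Leave it alone.
- loupe_mid (a point): Black loupe, 48 mm across, 48 mm tall, standing; point half-way up. Leave it alone.
- scraper_mid (a point): Red-handled scraper lying flat, 140 mm long along its x (from -65 to +75 mm), 12 mm wide, 8 mm high; point on its axis. Leave it alone.
Things that resemble listed ones, but are neither listed nor needed, are in the scene too. Leave any yellow look-alike of the console alone.

How it is judged:
By the outcome, as a careful person would: the job done as asked, in the order asked, and still so for the second after the job is handed in, with the robot touching nothing.
It also fails if it takes over 54 s, if anything falls off the work surface, if the arm or the gripper's body presses on something with over 40 N, if the wrist force passes 120 N, or if a joint passes its speed limit or range.

## Working session

There is one attempt and no reset: what is moved stays moved. The work goes in short steps, Python scripts to look and compute and a tool call to move; the robot and the scene stay as the last step left them, time stands still between calls to the robot, and variables do not carry over. Pictures are saved under pics/ and viewed, and the job is handed in when it is done.

Besides the shell and the picture viewer there is one more tool, called after ">>>" by a JSON object that holds its "method" and its "body". arm_command: Moves the arm, as the interface text tells. Its arguments: {"type":"object","properties":{"increments":{"type":"array"},"gripper":{"type":"number"},"force":{"type":"number"}},"required":["increments"]}

```bash
ls; mkdir -p pics; python3 - <<'E'
from station import bot, read_camera
import cv2
o=bot.get_obs();print(o)
for n in ["side","top","wrist"]:
    c=read_camera(n);cv2.imwrite(f"pics/{n}0.png",c["image"]);print(n,{k:v for k,v in c.items() if k!="image"})
E
```

```text
pics
{'t': 0.0, 'q': array([ 1.19588619,  0.47779855,  0.02234914,  1.55646131, -0.01152934,
        1.1093158 , -0.08307351]), 'joint_vel': array([ 0.00109917, -0.00016082, -0.00159627,  0.00020608, -0.00095331,
       -0.00032996, -0.00013642]), 'joint_torque': array([-9.21432656e-04, -5.96444035e+01,  1.60764646e+00, -2.81191581e+01,
        1.24220521e-02,  9.43472085e-03, -1.51022005e-05]), 'eef_pos': array([ 0.17779571, -0.65053749,  0.23032278]), 'tool_rot': array([-9.09724949e-04,  9.91112542e-01,  1.33022815e-01, -1.80787991e-04]), 'contact_force': array([ 0.50828789, -0.40172696, -0.30771308]), 'torque': array([-0.00764218, -0.00334353, -0.02165203]), 'gripper_width': 1.001889363404176}
side {'fx': 403.3984002886624, 'fy': 403.3984002886624, 'cx': 254.0598130846019, 'cy': 193.76666725290352, 'k1': -0.0925426745685799, 'eye': array([ 0.56227734, -0.62535919,  0.82043555]), 'rotation': array([-0.34686163,  0.93713661, -0.03471766,  0.01602076])}
top {'fx': 445.92716145128816, 'fy': 445.92716145128816, 'cx': 250.42115224896375, 'cy': 188.98836501452683, 'k1': -0.14903131440388034, 'eye': array([0.36011612, 0.00311087, 1.50582207]), 'rotation': array([-0.05862756,  0.71466285, -0.69432309,  0.06111691])}
wrist {'fx': 344.57865243547377, 'fy': 344.57865243547377, 'cx': 252.36055404140478, 'cy': 194.27835484128602, 'k1': -0.08072780887194717, 'tool_from_camera': array([[ 1.22288869e-03, -9.48564515e-01, -3.16581531e-01,
         8.18871946e-02],
       [ 9.99997704e-01,  1.71712352e-03, -1.28218648e-03,
         2.67889381e-04],
       [ 1.75984619e-03, -3.16579236e-01,  9.48564437e-01,
        -1.43407502e-01],
       [ 0.00000000e+00,  0.00000000e+00,  0.00000000e+00,
         1.00000000e+00]])}
```

View pics/side0.png

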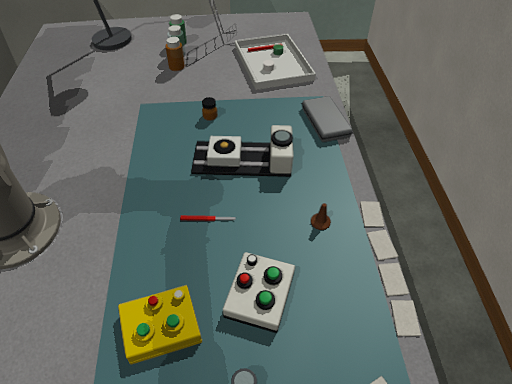

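View pics/top0.png

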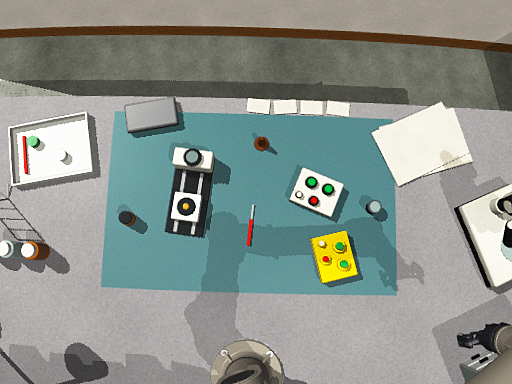

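View pics/wrist0.png

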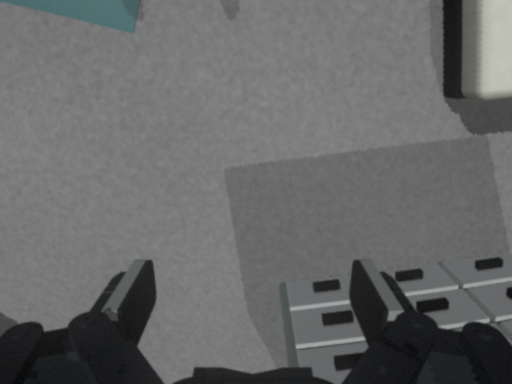

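```bash
python3 - <<'E'
import cv2
t=cv2.imread("pics/top0.png");s=cv2.imread("pics/side0.png")
def crop(im,x0,y0,w,h,f,n): cv2.imwrite(n,cv2.resize(im[y0:y0+h,x0:x0+w],None,fx=f,fy=f,interpolation=cv2.INTER_CUBIC))
crop(t,155,140,75,100,6,"pics/c_stage_t.png")
crop(t,280,160,80,60,8,"pics/c_con_t.png")
crop(s,180,115,125,70,6,"pics/c_stage_s.png")
crop(s,215,245,90,90,6,"pics/c_con_s.png")
E
```

```text
(no output)
```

View pics/c_stage_t.png

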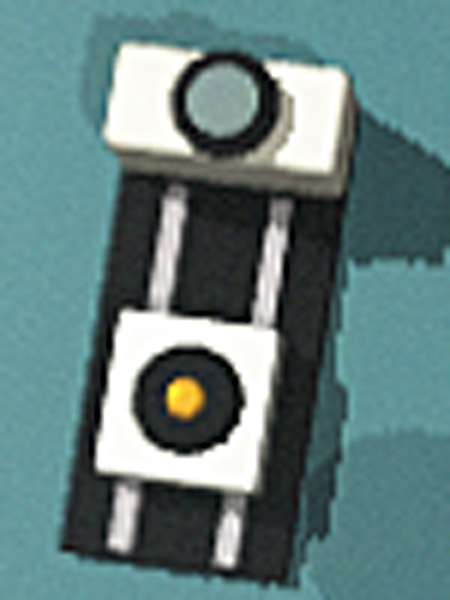

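View pics/c_con_t.png

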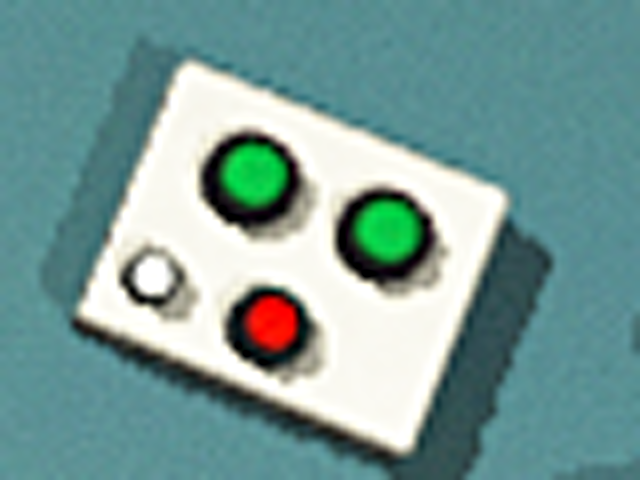

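View pics/c_stage_s.png

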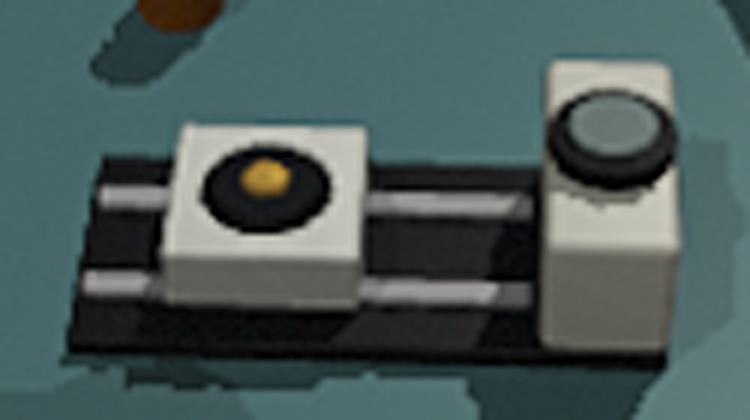

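View pics/c_con_s.png

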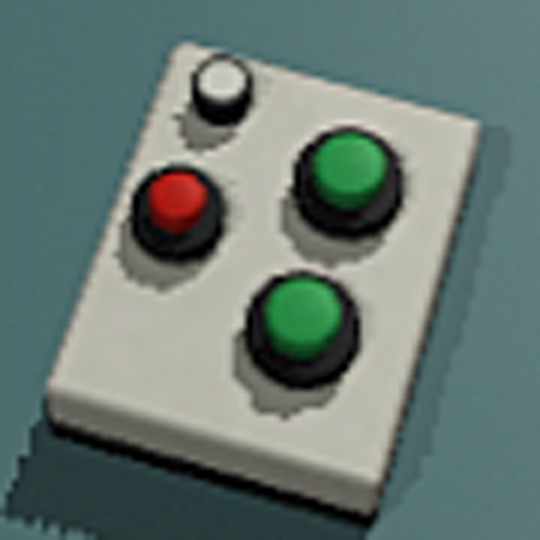

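```bash
cat > h.py <<'E'
import numpy as np, cv2
from scipy.spatial.transform import Rotation as R
from scipy.optimize import least_squares
CAM={"side":dict(f=403.3984,c=(254.05981,193.76667),k=-0.0925427,eye=np.array([0.56227734,-0.62535919,0.82043555]),q=[-0.34686163,0.93713661,-0.03471766,0.01602076]),
"top":dict(f=445.92716,c=(250.42115,188.988365),k=-0.149031314,eye=np.array([0.36011612,0.00311087,1.50582207]),q=[-0.05862756,0.71466285,-0.69432309,0.06111691])}
def proj(cam,P):
    c=CAM[cam];q=c["q"];r=R.from_quat([q[1],q[2],q[3],q[0]])
    p=r.inv().apply(np.atleast_2d(P)-c["eye"]);s=p[:,:2]/p[:,2:]
    s=s*(1+c["k"]*(s**2).sum(1,keepdims=True));return s*c["f"]+np.array(c["c"])
def rot(th): return np.array([[np.cos(th),-np.sin(th),0],[np.sin(th),np.cos(th),0],[0,0,1]])
E
cat > fit.py <<'E'
from h import *
def px(l,o,f): return (np.array(l,float)+.5)/f-.5+np.array(o)
M=lambda a:np.array(a,float)/1000
con=dict(
 top=(px([(254,172),(386,228),(271,322),(155,277),(185,62),(508,192),(408,455),(80,315)],(280,160),8),
  M([(20,30,58),(20,-30,58),(-35,0,58),(-35,53,55),(60,75,40),(60,-75,40),(-60,-75,40),(-60,75,40)])),
 side=(px([(351,165),(303,312),(179,200),(222,80),(180,45),(478,122),(378,482),(50,395)],(215,245),6),
  M([(20,30,58),(20,-30,58),(-35,0,58),(-35,53,55),(-60,75,40),(60,75,40),(60,-75,40),(-60,-75,40)])))
def fc(p,d,keys=("top","side")):
    r=[]
    for k in keys:
        P=d[k][1]@rot(p[2]).T+[p[0],p[1],0]
        r.append((proj(k,P)-d[k][0]).ravel())
    return np.concatenate(r)
for keys in [("top",),("side",),("top","side")]:
    s=least_squares(fc,[.5,-.2,0],args=(con,keys));print("con",keys,s.x.round(4),np.abs(s.fun).max().round(2),s.fun.round(1) if len(keys)==2 else "")
st=dict(top=(px([(62,548),(298,585),(107,138),(340,172),(224,103)],(155,140),6),M([(-140,65,12),(-140,-65,12),(80,65,80),(80,-65,80),(110,0,96)])),
 side=(px([(66,350),(103,157),(548,62),(670,65),(678,248),(542,245)],(180,115),6),M([(-140,-65,12),(-140,65,12),(80,65,80),(140,65,80),(140,-65,80),(80,-65,80)])))
ca=dict(top=(px([(118,310),(278,330),(258,492),(95,470)],(155,140),6),M([(45,45,50),(45,-45,50),(-45,-45,50),(-45,45,50)])),
 side=(px([(182,127),(367,128),(362,260),(165,255)],(180,115),6),M([(-45,45,50),(45,45,50),(45,-45,50),(-45,-45,50)])))
def fs(p,keys):
    r=[fc(p,st,keys)]
    c=np.array([p[3],0,0])@rot(p[2]).T
    return np.concatenate(r+[fc([p[0]+c[0],p[1]+c[1],p[2]],ca,keys)])
for keys in [("top",),("side",),("top","side")]:
    s=least_squares(fs,[.5,.3,0,-.06],args=(keys,));print("st",keys,s.x.round(4),np.abs(s.fun).max().round(2),s.fun.round(1) if len(keys)==2 else "")
    p=s.x;
    for n,l in [("face",[p[3]-.045,0,.033]),("home face",[-.01,0,.033])]: print(n,(rot(p[2])@l+[p[0],p[1],0]).round(4))
E
python3 fit.py
```

```text
con ('top',) [ 0.6099 -0.22   -0.3688] 0.72 
con ('side',) [ 0.6108 -0.2185 -0.3649] 1.21 
con ('top', 'side') [ 0.6105 -0.219  -0.366 ] 1.32 [-0.4  0.2 -0.2  0.1 -0.1  0.  -0.6 -0.3 -0.6 -0.9  0.2 -0.3  0.1 -0.3
 -0.6 -0.  -0.2  0.6  0.3  0.8 -0.2  0.1 -0.2  0.3 -0.9 -1.   0.9 -0.7
  0.7  1.3 -1.2 -0.3]
st ('top',) [ 0.596   0.206  -0.1035 -0.0512] 1.32 
face [0.5003 0.2159 0.033 ]
home face [0.586 0.207 0.033]
st ('side',) [ 0.5953  0.2083 -0.1021 -0.0479] 0.91 
face [0.5029 0.2178 0.033 ]
home face [0.5854 0.2093 0.033 ]
st ('top', 'side') [ 0.5955  0.207  -0.1021 -0.0492] 1.57 [-0.3  0.4 -1.6 -0.5 -0.9  0.9 -0.8  0.2 -0.2 -0.8 -0.3 -0.6 -0.8  0.1
 -0.4 -0.4  0.4 -0.4  0.9  1.   0.7  0.9  0.6 -0.5  0.6 -0.3 -0.1 -0.4
  0.2 -0.4 -0.3  0.1  0.1  0.6 -0.6  0.5 -0.7  0.7]
face [0.5019 0.2166 0.033 ]
home face [0.5856 0.208  0.033 ]
```

```bash
cat > go.py <<'E'
import sys
from h import *
from station import bot
# usage: go.py x y z yaw -> travel (cm), spin
o=bot.get_obs();q=o["tool_rot"];r=R.from_quat([q[1],q[2],q[3],q[0]])
m=r.as_matrix();yaw=np.arctan2(m[1,0],m[0,0])
print("t",round(o["t"],2),"pos",o["eef_pos"].round(4),"yaw",yaw.round(4),"tilt",m[:2,2].round(4),"F",o["contact_force"].round(2),"w",round(o["gripper_width"],3),"q",o["q"].round(2))
if len(sys.argv)>1:
    x,y,z,w=map(float,sys.argv[1:5])
    print("travel cm",(m.T@(np.array([x,y,z])-o["eef_pos"])*100).round(2),"spin",round(yaw-w,3))
E
python3 go.py .5 -.25 .23 .267; python3 go.py .452 .2217 .2 -.102
```

```text
t 0.15 pos [ 0.1779 -0.6507  0.2305] yaw 0.2669 tilt [-0.0005  0.0014] F [0.39 0.42 0.72] w 1.0 q [ 1.2   0.48  0.02  1.56 -0.01  1.11 -0.08]
travel cm [ 41.64 -30.15   0.09] spin -0.0
t 0.15 pos [ 0.1779 -0.6507  0.2305] yaw 0.2669 tilt [-0.0005  0.0014] F [0.39 0.42 0.72] w 1.0 q [ 1.2   0.48  0.02  1.56 -0.01  1.11 -0.08]
travel cm [ 49.45 -76.91   3.16] spin 0.369
```

>>> {"method": "arm_command", "body": {"increments": [{"travel": [41.6, -30.2, 0], "spin": 0.3}, {"travel": [41.6, -30.2, 0], "spin": 0.3}, {"travel": [41.6, -30.2, 0], "spin": 0.3}, {"travel": [41.6, -30.2, 0], "spin": 0.37}, {"travel": [41.6, -30.2, 0], "spin": 0.37}, {"travel": [41.6, -30.2, 0], "spin": 0.37}, {"travel": [41.6, -30.2, 0], "spin": 0.37}, {"travel": [41.6, -30.2, 0], "spin": 0.37}, {"travel": [41.6, -30.2, 0], "spin": 0.37}, {"travel": [41.6, -30.2, 0], "spin": 0.37}, {"travel": [41.6, -30.2, 0], "spin": 0.37}, {"travel": [41.6, -30.2, 0], "spin": 0.37}], "gripper": 5.0}}

```text
t: 1.15
eef_pos: [0.4916, -0.2593, 0.2313]
tool_rot: [0.0, 0.999, -0.052, -0.0]
contact_force: [1.3, -0.5, 0.2]
gripper_width: 0.589
```

```bash
python3 go.py .452 .2217 .2 -.102; python3 - <<'E'
from station import bot, read_camera
import cv2
cv2.imwrite("pics/wrist1.png",read_camera("wrist")["image"])
cv2.imwrite("pics/side1.png",read_camera("side")["image"])
E
```

```text
t 1.15 pos [ 0.4916 -0.2593  0.2313] yaw -0.1034 tilt [-0.0001 -0.0001] F [ 1.26 -0.54  0.23] w 0.589 q [ 0.47  0.29 -0.11  1.84  0.04  1.02 -1.34]
travel cm [ -8.9  -47.43   3.13] spin -0.001
```

View pics/wrist1.png

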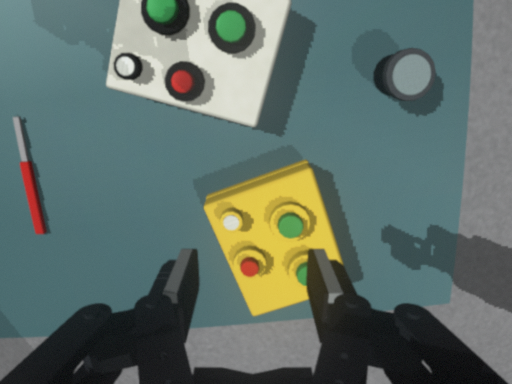

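View pics/side1.png

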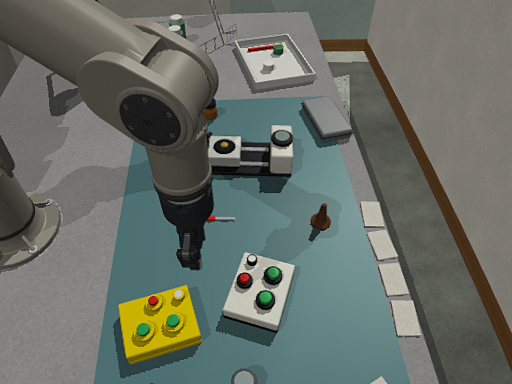

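```bash
python3 - <<'E'
import cv2
s=cv2.imread("pics/wrist1.png")
cv2.imwrite("pics/c_tip1.png",cv2.convertScaleAbs(cv2.resize(s[235:384,140:365],None,fx=3.5,fy=3.5,interpolation=cv2.INTER_CUBIC),alpha=2,beta=20))
E
```

```text
(no output)
```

View pics/c_tip1.png

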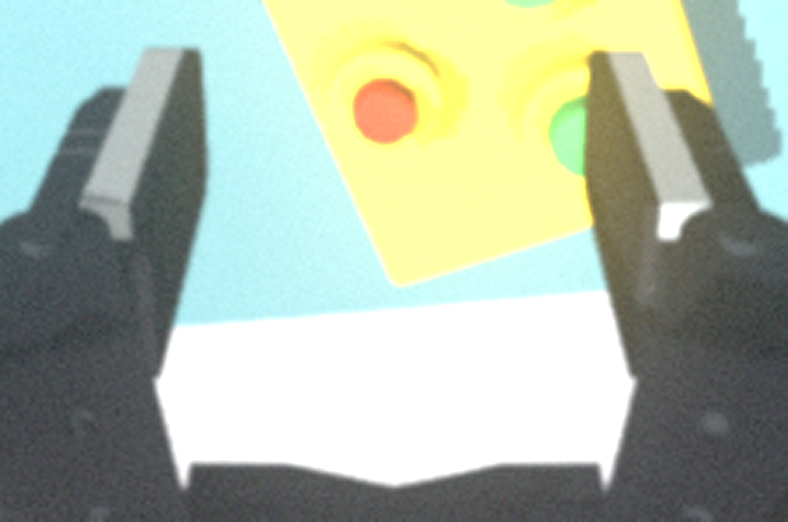

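```bash
cat > wr.py <<'E'
from h import *
T=np.array([[ 1.22288869e-03,-9.48564515e-01,-3.16581531e-01,8.18871946e-02],[9.99997704e-01,1.71712352e-03,-1.28218648e-03,2.67889381e-04],[1.75984619e-03,-3.16579236e-01,9.48564437e-01,-1.43407502e-01]])
F=344.578652;C=(252.36055404,194.278355);K=-0.080727809
def ray(u,v):
    d=np.array([(u-C[0])/F,(v-C[1])/F]);s=d.copy()
    for _ in range(20): s=d/(1+K*(s@s))
    return T[:,:3]@np.array([s[0],s[1],1])
def plane(u,v,ax,val):
    d=ray(u,v);return T[:,3]+d*(val-T[ax,3])/d[ax]
E
python3 - <<'E'
from wr import *
for cx,cy in [(147,48),(183,48),(202,50),(588,53),(610,53),(642,53)]:
    u,v=140+(cx+.5)/3.5-.5,235+(cy+.5)/3.5-.5
    print(cx,[ (x,(plane(u,v,0,x)*1000).round(1)) for x in (.011,-.011)])
E
```

```text
147 [(0.011, array([ 11. , -31.2,  -6.9])), (-0.011, array([-11. , -41. ,  35.4]))]
183 [(0.011, array([ 11. , -26.7,  -6.9])), (-0.011, array([-11. , -35. ,  35.5]))]
202 [(0.011, array([ 11. , -24.2,  -7.4])), (-0.011, array([-11. , -31.8,  34.9]))]
588 [(0.011, array([11. , 24.4, -8. ])), (-0.011, array([-11. ,  31.9,  34.1]))]
610 [(0.011, array([11. , 27.2, -8. ])), (-0.011, array([-11. ,  35.6,  34. ]))]
642 [(0.011, array([11. , 31.2, -8. ])), (-0.011, array([-11. ,  40.9,  34. ]))]
```

>>> {"method": "arm_command", "body": {"increments": [{"travel": [-9, -47.4, 3], "spin": 0}, {"travel": [-9, -47.4, 3], "spin": 0}, {"travel": [-9, -47.4, 3], "spin": 0}, {"travel": [-9, -47.4, 3], "spin": 0}, {"travel": [-9, -47.4, 3], "spin": 0}, {"travel": [-9, -47.4, 3], "spin": 0}, {"travel": [-9, -47.4, 3], "spin": 0}, {"travel": [-9, -47.4, 3], "spin": 0}, {"travel": [-9, -47.4, 3], "spin": 0}, {"travel": [-9, -47.4, 3], "spin": 0}, {"travel": [-9, -47.4, 3], "spin": 0}, {"travel": [-9, -47.4, 3], "spin": 0}], "gripper": 5.4}}

```text
t: 2.25
eef_pos: [0.4489, 0.2242, 0.2013]
tool_rot: [-0.001, 0.999, -0.049, -0.0]
contact_force: [0.5, 0.6, 0.6]
gripper_width: 0.631
```

```bash
python3 go.py .452 .2217 .022 -.102; python3 - <<'E'
from station import bot, read_camera
import cv2
cv2.imwrite("pics/wrist2.png",read_camera("wrist")["image"])
E
```

```text
t 2.25 pos [0.4489 0.2242 0.2013] yaw -0.099 tilt [0.     0.0019] F [0.52 0.64 0.59] w 0.631 q [-0.21  0.26 -0.43  1.97  0.13  0.94 -2.38]
travel cm [ 0.34  0.25 17.93] spin 0.003
```

View pics/wrist2.png

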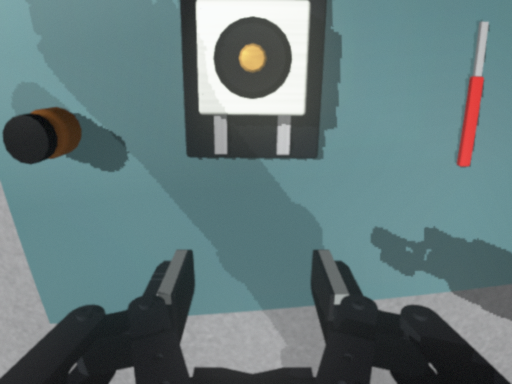

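>>> {"method": "arm_command", "body": {"increments": [{"travel": [0.3, 0.2, 4.2], "spin": 0}, {"travel": [0.3, 0.2, 8.3], "spin": 0}, {"travel": [0.3, 0.2, 12.4], "spin": 0}, {"travel": [0.3, 0.2, 15.5], "spin": 0}, {"travel": [0.3, 0.2, 17.5], "spin": 0}, {"travel": [0.3, 0.2, 17.9], "spin": 0}, {"travel": [0.3, 0.2, 17.9], "spin": 0}, {"travel": [0.3, 0.2, 17.9], "spin": 0}]}}

```text
t: 2.97
eef_pos: [0.4536, 0.2175, 0.0231]
tool_rot: [-0.0, 0.999, -0.052, 0.0]
contact_force: [0.7, -0.0, 0.4]
gripper_width: 0.631
```

```bash
python3 go.py .5747 .2091 .022 -.102; python3 - <<'E'
from station import bot, read_camera
import cv2
cv2.imwrite("pics/wrist3.png",read_camera("wrist")["image"])
E
```

```text
t 2.97 pos [0.4536 0.2175 0.0231] yaw -0.1034 tilt [0.0009 0.0004] F [ 0.7 -0.   0.4] w 0.631 q [-0.3   0.53 -0.33  2.09  0.32  0.56 -2.53]
travel cm [12.13 -0.41  0.12] spin -0.001
```

View pics/wrist3.png

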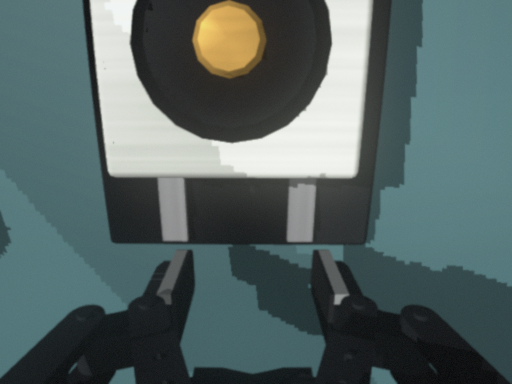

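>>> {"method": "arm_command", "body": {"increments": [{"travel": [1.5, -0.4, 0.1], "spin": 0}, {"travel": [3.0, -0.4, 0.1], "spin": 0}, {"travel": [4.0, -0.4, 0.1], "spin": 0}, {"travel": [5.0, -0.4, 0.1], "spin": 0}, {"travel": [6.0, -0.4, 0.1], "spin": 0}, {"travel": [7.0, -0.4, 0.1], "spin": 0}, {"travel": [8.0, -0.4, 0.1], "spin": 0}, {"travel": [9.0, -0.4, 0.1], "spin": 0}, {"travel": [9.8, -0.4, 0.1], "spin": 0}, {"travel": [10.5, -0.4, 0.1], "spin": 0}, {"travel": [11.0, -0.4, 0.1], "spin": 0}, {"travel": [11.4, -0.4, 0.1], "spin": 0}]}}

```text
t: 4.02
eef_pos: [0.5674, 0.2092, 0.0211]
tool_rot: [0.0, 0.999, -0.052, 0.0]
contact_force: [-4.1, -1.0, 2.3]
gripper_width: 0.634
```

```bash
python3 go.py .5747 .2091 .022 -.102; python3 - <<'E'
from station import bot, read_camera
import cv2
cv2.imwrite("pics/wrist4.png",read_camera("wrist")["image"])
E
```

```text
t 4.02 pos [0.5674 0.2092 0.0211] yaw -0.1036 tilt [ 0.     -0.0003] F [-4.15 -0.97  2.33] w 0.634 q [-0.21  0.65 -0.33  1.85  0.31  0.69 -2.39]
travel cm [ 0.72 -0.07 -0.09] spin -0.002
```

View pics/wrist4.png

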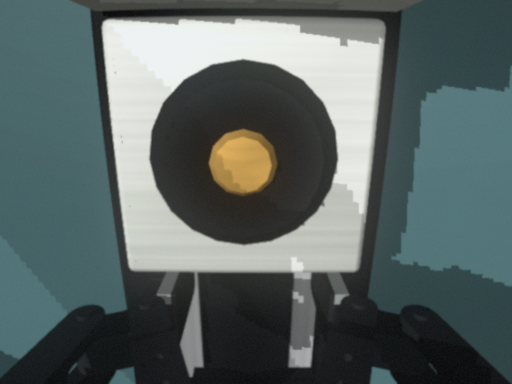

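>>> {"method": "arm_command", "body": {"increments": [{"travel": [0.2, 0, 0], "spin": 0}, {"travel": [0.4, 0, 0], "spin": 0}, {"travel": [0.6, 0, 0], "spin": 0}, {"travel": [0.8, 0, 0], "spin": 0}, {"travel": [0.8, 0, 0], "spin": 0}, {"travel": [0.8, 0, 0], "spin": 0}]}}

```text
t: 4.57
eef_pos: [0.575, 0.2086, 0.0212]
tool_rot: [-0.0, 0.999, -0.052, 0.0]
contact_force: [-1.8, 0.3, -0.2]
gripper_width: 0.634
```

```bash
python3 go.py .5747 .2091 .022 -.102; python3 - <<'E'
from station import bot, read_camera
import cv2
cv2.imwrite("pics/wrist5.png",read_camera("wrist")["image"])
E
```

```text
t 4.57 pos [0.575  0.2086 0.0212] yaw -0.1033 tilt [0.0004 0.    ] F [-1.77  0.25 -0.17] w 0.634 q [-0.21  0.66 -0.33  1.84  0.31  0.7  -2.38]
travel cm [-0.03 -0.05 -0.08] spin -0.001
```

View pics/wrist5.png

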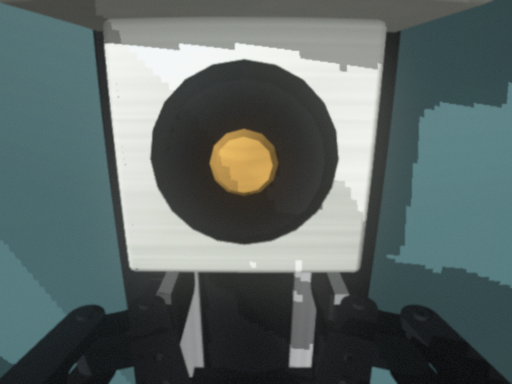

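>>> {"method": "arm_command", "body": {"increments": [{"travel": [0.15, 0, 0], "spin": 0}, {"travel": [0.3, 0, 0], "spin": 0}, {"travel": [0.3, 0, 0], "spin": 0}, {"travel": [0.3, 0, 0], "spin": 0}]}}

```text
t: 4.95
eef_pos: [0.575, 0.2087, 0.0212]
tool_rot: [0.001, 0.999, -0.051, -0.002]
contact_force: [-9.5, -0.5, 5.4]
gripper_width: 0.63
```

>>> {"method": "arm_command", "body": {"increments": [{"travel": [0.2, 0, 0], "spin": 0}, {"travel": [0.2, 0, 0], "spin": 0}, {"travel": [0.2, 0, 0], "spin": 0}]}}

```text
t: 5.2
eef_pos: [0.575, 0.2086, 0.021]
tool_rot: [0.001, 0.999, -0.051, -0.004]
contact_force: [-14.8, -0.7, 10.1]
gripper_width: 0.634
```

```bash
python3 go.py .56 .2091 .2 -.102
```

```text
t 5.2 pos [0.575  0.2086 0.021 ] yaw -0.1025 tilt [-0.008 -0.002] F [-14.77  -0.72  10.08] w 0.634 q [-0.2   0.66 -0.33  1.83  0.31  0.71 -2.38]
travel cm [ -1.63   0.16 -17.89] spin -0.001
```

>>> {"method": "arm_command", "body": {"increments": [{"travel": [-1.0, 0, 0], "spin": 0}, {"travel": [-2.5, 0, 0], "spin": 0}, {"travel": [-4, 0, 0], "spin": 0}, {"travel": [-5, 0, -2], "spin": 0}, {"travel": [-5, 0, -6], "spin": 0}, {"travel": [-5, 0, -10], "spin": 0}, {"travel": [-5, 0, -14], "spin": 0}, {"travel": [-5, 0, -17], "spin": 0}, {"travel": [-5, 0, -17], "spin": 0}]}}

```text
t: 5.95
eef_pos: [0.5342, 0.2159, 0.1989]
tool_rot: [-0.003, 0.999, -0.052, 0.006]
contact_force: [0.6, 0.2, -0.2]
gripper_width: 0.631
```

```bash
python3 - <<'E'
from station import bot, read_camera
import cv2
w=read_camera("wrist")["image"];s=read_camera("side")["image"];t=read_camera("top")["image"]
import numpy as np
cv2.imwrite("pics/wrist6.png",w)
a=cv2.resize(s[115:185,180:305],None,fx=6,fy=6,interpolation=cv2.INTER_CUBIC)
cv2.imwrite("pics/side6.png",a); cv2.imwrite("pics/top6.png",t)
E
python3 go.py; python3 - <<'E'
from h import *
c=np.array([.6105,-.219,0]);th=-.366
for n,l in [("mid",[.02,0,.058])]:
    print(c+rot(th)@l)
E
```

```text
t 6.1 pos [0.5303 0.2134 0.1916] yaw -0.1032 tilt [0.0019 0.0003] F [-0.87 -0.1  -0.85] w 0.632 q [-0.17  0.38 -0.41  1.83  0.18  0.97 -2.33]
[ 0.62917533 -0.22615766  0.058     ]
```

View pics/wrist6.png

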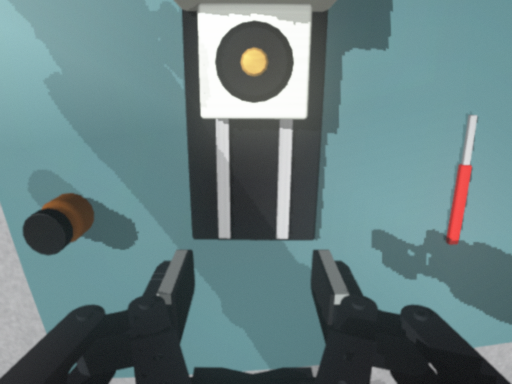

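View pics/side6.png

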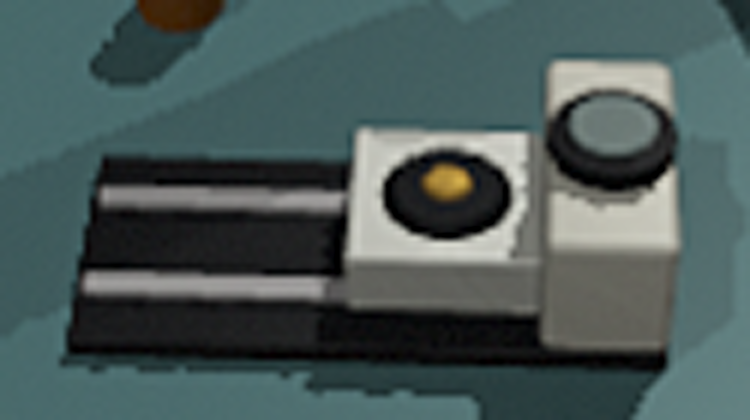

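```bash
python3 go.py .545 -.194 .2 -.366
```

```text
t 6.1 pos [0.5303 0.2134 0.1916] yaw -0.1032 tilt [0.0019 0.0003] F [-0.87 -0.1  -0.85] w 0.632 q [-0.17  0.38 -0.41  1.83  0.18  0.97 -2.33]
travel cm [ 5.66 40.37 -0.86] spin 0.263
```

>>> {"method": "arm_command", "body": {"increments": [{"travel": [5.7, 40.4, -0.9], "spin": 0.1}, {"travel": [5.7, 40.4, -0.9], "spin": 0.2}, {"travel": [5.7, 40.4, -0.9], "spin": 0.263}, {"travel": [5.7, 40.4, -0.9], "spin": 0.263}, {"travel": [5.7, 40.4, -0.9], "spin": 0.263}, {"travel": [5.7, 40.4, -0.9], "spin": 0.263}, {"travel": [5.7, 40.4, -0.9], "spin": 0.263}, {"travel": [5.7, 40.4, -0.9], "spin": 0.263}, {"travel": [5.7, 40.4, -0.9], "spin": 0.263}, {"travel": [5.7, 40.4, -0.9], "spin": 0.263}, {"travel": [5.7, 40.4, -0.9], "spin": 0.263}, {"travel": [5.7, 40.4, -0.9], "spin": 0.263}]}}

```text
t: 7.1
eef_pos: [0.5437, -0.197, 0.1983]
tool_rot: [0.0, 0.983, -0.185, -0.001]
contact_force: [0.3, 0.9, 0.0]
gripper_width: 0.634
```

>>> {"method": "arm_command", "body": {"increments": [{"travel": [0, 0, 0], "spin": 0}, {"travel": [0, 0, 0], "spin": 0}]}}

```text
t: 7.27
eef_pos: [0.5449, -0.1924, 0.1993]
tool_rot: [-0.0, 0.984, -0.181, -0.001]
contact_force: [-0.4, 0.8, 0.2]
gripper_width: 0.631
```

```bash
python3 go.py .6292 -.2262 .1 -.366; python3 - <<'E'
from station import bot, read_camera
import cv2
cv2.imwrite("pics/wrist7.png",read_camera("wrist")["image"])
E
python3 go.py
```

```text
t 7.27 pos [ 0.5449 -0.1924  0.1993] yaw -0.3637 tilt [-0.0013  0.0011] F [-0.41  0.83  0.16] w 0.631 q [ 0.39  0.36 -0.2   1.81  0.08  0.98 -1.78]
travel cm [9.1  0.16 9.92] spin 0.002
t 7.32 pos [ 0.545  -0.1924  0.1996] yaw -0.3634 tilt [-0.0009  0.0009] F [ 0.43 -0.02 -0.04] w 0.63 q [ 0.39  0.36 -0.2   1.81  0.09  0.98 -1.78]
```

View pics/wrist7.png

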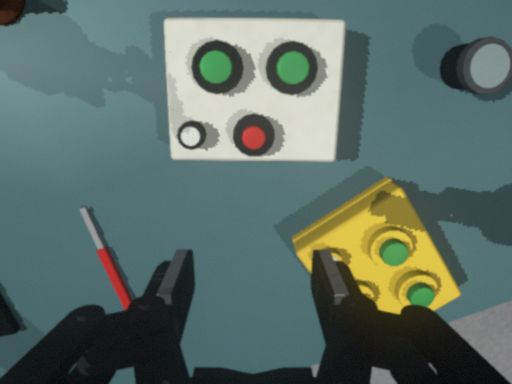

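```bash
python3 - <<'E'
import cv2
from wr import *
s=cv2.imread("pics/wrist7.png")
cv2.imwrite("pics/c_con7.png",cv2.resize(s[10:165,155:355],None,fx=4,fy=3.8,interpolation=cv2.INTER_CUBIC)[:590])
hsv=cv2.cvtColor(s,cv2.COLOR_BGR2HSV)
m=cv2.inRange(hsv,(45,120,60),(75,255,255));n,l,st,c=cv2.connectedComponentsWithStats(m)
for i in range(1,n):
    if st[i,4]>100: print(st[i],c[i],(plane(*c[i],2,.1413)*1000).round(1))
E
```

```text
[200  50  31  33 796] [214.98994975  66.19849246] [ 92.6 -29.5 141.3]
[278  52  31  31 755] [292.4794702   67.01324503] [ 92.1  31.2 141.3]
[380 240  28  26 362] [391.91160221 252.60497238] [-70.6 130.9 141.3]
[407 284  27  24 463] [420.23758099 295.03455724] [-118.5  167.   141.3]
```

View pics/c_con7.png

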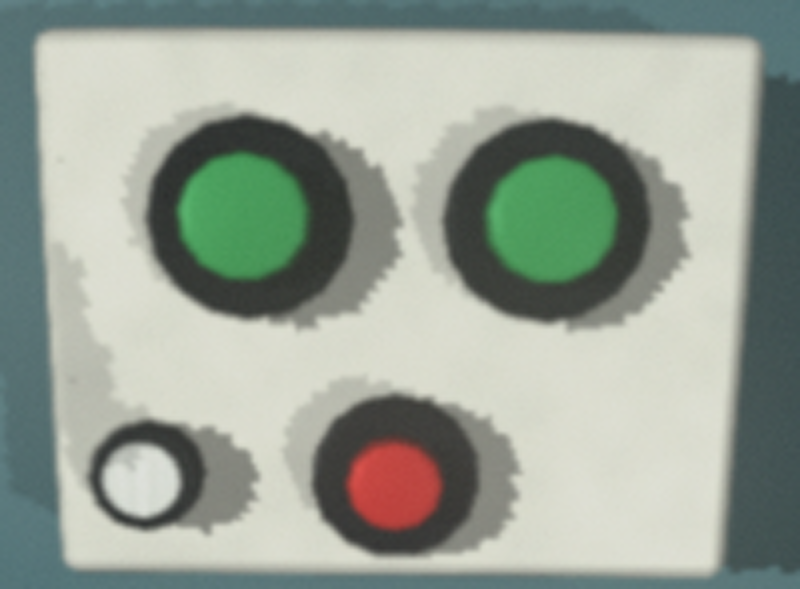

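>>> {"method": "arm_command", "body": {"increments": [{"travel": [4, 0, 0], "spin": 0.005}, {"travel": [8, 0.1, 1], "spin": 0.005}, {"travel": [9.2, 0.1, 4], "spin": 0.005}, {"travel": [9.2, 0.1, 8], "spin": 0.005}, {"travel": [9.2, 0.1, 11], "spin": 0.005}, {"travel": [9.2, 0.1, 12.8], "spin": 0.005}, {"travel": [9.2, 0.1, 13.4], "spin": 0.005}, {"travel": [9.2, 0.1, 13.4], "spin": 0.005}, {"travel": [9.2, 0.1, 13.4], "spin": 0.005}]}}

```text
t: 8.07
eef_pos: [0.6314, -0.2274, 0.0672]
tool_rot: [-0.0, 0.983, -0.184, 0.001]
contact_force: [0.0, 0.0, 0.6]
gripper_width: 0.635
```

```bash
python3 go.py .6292 -.2262 .065 -.366; python3 - <<'E'
from station import bot, read_camera
import cv2
w=read_camera("wrist")["image"];s=read_camera("side")["image"]
cv2.imwrite("pics/wrist8.png",w)
cv2.imwrite("pics/side8.png",cv2.convertScaleAbs(cv2.resize(s[225:345,200:320],None,fx=4.9,fy=4.9,interpolation=cv2.INTER_CUBIC),alpha=1.5,beta=10))
E
```

```text
t 8.07 pos [ 0.6314 -0.2274  0.0672] yaw -0.37 tilt [0.0012 0.    ] F [0.04 0.02 0.58] w 0.635 q [ 0.37  0.65 -0.17  1.68  0.14  0.82 -1.8 ]
travel cm [-0.25 -0.04  0.22] spin -0.004
```

View pics/wrist8.png

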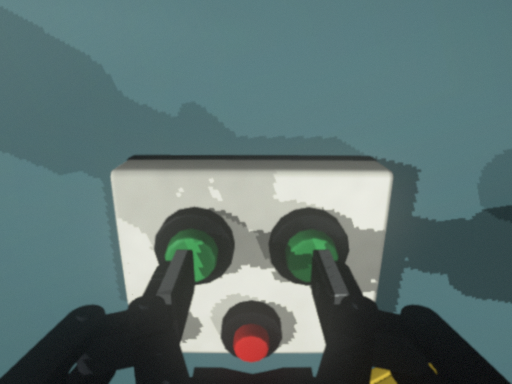

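View pics/side8.png

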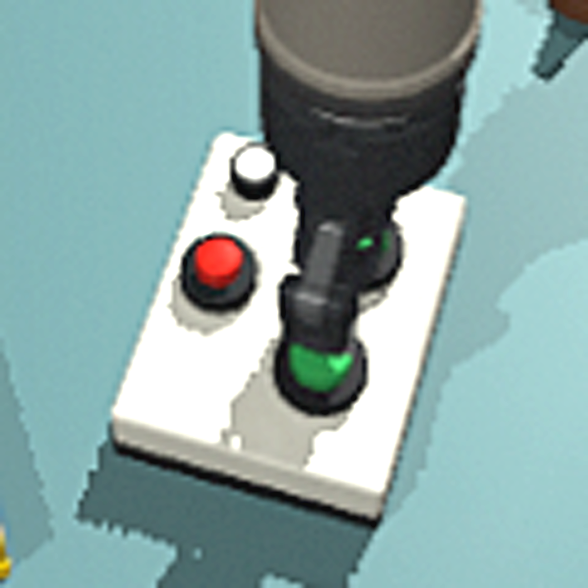

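```bash
python3 - <<'E'
import cv2
from wr import *
s=cv2.imread("pics/wrist8.png")
cv2.imwrite("pics/c8.png",cv2.convertScaleAbs(cv2.resize(s[195:310,145:355],None,fx=3.8,fy=3.8,interpolation=cv2.INTER_CUBIC),alpha=1.8,beta=10))
# expected button outlines/top centre for offsets
for u,v in [(190,256),(312,257)]: print((plane(u,v,2,.0092)*1000).round(1))
E
```

```text
[ -1.6 -31.1   9.2]
[-2.  29.9  9.2]
```

View pics/c8.png

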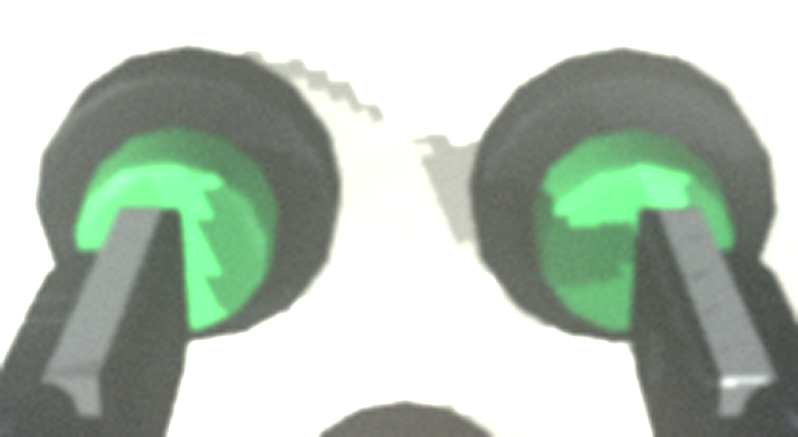

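>>> {"method": "arm_command", "body": {"increments": [{"travel": [-0.25, -0.05, 0], "spin": 0}, {"travel": [-0.25, -0.05, 0.7], "spin": 0}, {"travel": [-0.25, -0.05, 1.2], "spin": 0}, {"travel": [-0.25, -0.05, 1.3], "spin": 0}, {"travel": [-0.25, -0.05, 1.3], "spin": 0}, {"travel": [-0.25, -0.05, 1.3], "spin": 0}]}}

```text
t: 8.67
eef_pos: [0.6293, -0.227, 0.0541]
tool_rot: [0.0, 0.983, -0.185, 0.001]
contact_force: [0.1, -0.0, 4.9]
gripper_width: 0.631
```

```bash
python3 go.py .6292 -.2262 .042 -.366; python3 - <<'E'
from station import bot, read_camera
import cv2
s=read_camera("wrist")["image"]
cv2.imwrite("pics/c9.png",cv2.convertScaleAbs(cv2.resize(s[195:310,145:355],None,fx=3.8,fy=3.8,interpolation=cv2.INTER_CUBIC),alpha=1.8,beta=10))
E
```

```text
t 8.67 pos [ 0.6293 -0.227   0.0541] yaw -0.3713 tilt [ 0.0016 -0.0004] F [ 0.15 -0.    4.93] w 0.631 q [ 0.37  0.66 -0.16  1.69  0.14  0.8  -1.8 ]
travel cm [-0.04 -0.07  1.21] spin -0.005
```

View pics/c9.png

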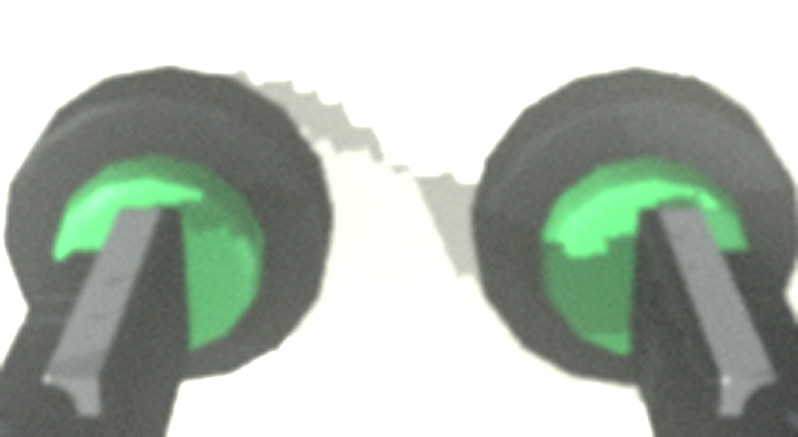

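```bash
python3 - <<'E'
from station import bot
from h import *
o=bot.get_obs();print(o["torque"].round(3),o["contact_force"].round(2),o["eef_pos"])
f=o["contact_force"];print("console-frame torque",(rot(.366)@o["torque"]).round(3))
E
```

```text
[ 0.1   -0.023  0.007] [ 0.06 -0.78  5.99] [ 0.62924126 -0.22700198  0.05414311]
console-frame torque [0.102 0.014 0.007]
```

```bash
cat > avg.py <<'E'
from station import bot,read_camera
from h import *
L=[]
for i in range(5):
    read_camera("wrist");o=bot.get_obs();L.append(np.r_[rot(.366)@o["contact_force"],rot(.366)@o["torque"],o["eef_pos"]])
print(np.mean(L,0).round(4),np.std(L,0).round(3),o["t"],o["gripper_width"])
E
python3 avg.py
```

```text
[-0.3809  0.2908  6.3217  0.0701  0.0175  0.0084  0.6292 -0.227   0.0542] [0.606 0.384 0.284 0.038 0.038 0.019 0.    0.    0.   ] 8.9667 0.6362646518971827
```

>>> {"method": "arm_command", "body": {"increments": [{"travel": [0, 0, -0.8], "spin": 0}, {"travel": [0, 0, -0.8], "spin": 0}, {"travel": [0, 0, -0.8], "spin": 0}]}}

```text
t: 9.22
eef_pos: [0.6282, -0.2269, 0.0615]
tool_rot: [0.0, 0.983, -0.185, -0.0]
contact_force: [-0.4, 0.1, -0.2]
gripper_width: 0.634
```

```bash
python3 avg.py; python3 go.py .6292 -.2262 .042 -.366
```

```text
[ 0.2815  0.3066 -0.4106  0.0036  0.0152  0.0035  0.6278 -0.2268  0.0609] [0.304 0.503 0.405 0.033 0.025 0.021 0.    0.    0.   ] 9.4667 0.6294094170756394
t 9.47 pos [ 0.6279 -0.2267  0.0608] yaw -0.3712 tilt [-0.001   0.0002] F [ 0.58 -0.35 -0.23] w 0.629 q [ 0.37  0.66 -0.16  1.69  0.14  0.81 -1.8 ]
travel cm [ 0.1  -0.1   1.88] spin -0.005
```

>>> {"method": "arm_command", "body": {"increments": [{"travel": [0.1, 0, 0.15], "spin": -0.005}, {"travel": [0.1, 0, 0.6], "spin": -0.005}, {"travel": [0.1, 0, 1.0], "spin": -0.005}, {"travel": [0.1, 0, 1.1], "spin": -0.005}, {"travel": [0.1, 0, 1.1], "spin": -0.005}, {"travel": [0.1, 0, 1.1], "spin": -0.005}]}}

```text
t: 9.97
eef_pos: [0.6298, -0.2274, 0.0522]
tool_rot: [0.0, 0.983, -0.182, 0.0]
contact_force: [-5.8, 0.9, 16.6]
gripper_width: 0.636
```

```bash
python3 go.py; python3 - <<'E'
from station import bot, read_camera
from h import *
import cv2
o=bot.get_obs();print((rot(.366)@o["torque"]).round(3))
s=read_camera("wrist")["image"]
cv2.imwrite("pics/c10.png",cv2.convertScaleAbs(cv2.resize(s[195:310,145:355],None,fx=3.8,fy=3.8,interpolation=cv2.INTER_CUBIC),alpha=1.8,beta=10))
E
```

```text
t 9.97 pos [ 0.6298 -0.2274  0.0522] yaw -0.3663 tilt [ 0.0008 -0.0006] F [-5.84  0.92 16.63] w 0.636 q [ 0.37  0.67 -0.16  1.69  0.14  0.8  -1.8 ]
[-0.149  1.229  0.052]
```

View pics/c10.png

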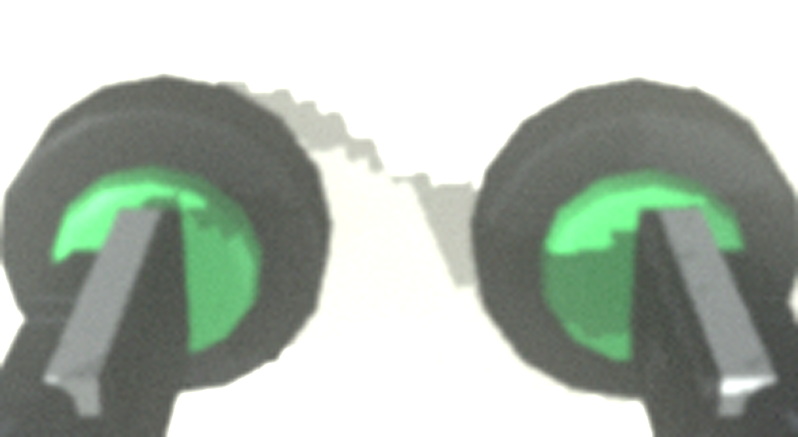

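>>> {"method": "arm_command", "body": {"increments": [{"travel": [-0.05, 0, 0.05], "spin": 0}, {"travel": [-0.1, 0, 0.08], "spin": 0}, {"travel": [-0.1, 0, 0.08], "spin": 0}, {"travel": [-0.1, 0, 0.08], "spin": 0}, {"travel": [-0.1, 0, 0.08], "spin": 0}, {"travel": [-0.1, 0, 0.08], "spin": 0}]}}

```text
t: 10.52
eef_pos: [0.6298, -0.2274, 0.0522]
tool_rot: [0.0, 0.983, -0.182, 0.002]
contact_force: [-5.4, 0.9, 18.9]
gripper_width: 0.633
```

```bash
python3 go.py; python3 - <<'E'
from station import bot
from h import *
o=bot.get_obs();f=rot(.366)@o["contact_force"];t=rot(.366)@o["torque"];print(f.round(2),t.round(3),"res Tx",t[0]-.213*f[1])
E
```

```text
t 10.52 pos [ 0.6298 -0.2274  0.0522] yaw -0.3664 tilt [ 0.0029 -0.0012] F [-5.39  0.94 18.89] w 0.633 q [ 0.37  0.67 -0.16  1.69  0.14  0.79 -1.8 ]
[-5.37 -1.05 18.89] [-0.114  1.087  0.099] res Tx 0.10991452276250896
```

>>> {"method": "arm_command", "body": {"increments": [{"travel": [-0.05, 0, 0.03], "spin": 0}, {"travel": [-0.05, 0, 0.03], "spin": 0}, {"travel": [-0.05, 0, 0.03], "spin": 0}, {"travel": [-0.05, 0, 0.03], "spin": 0}, {"travel": [-0.05, 0, 0.03], "spin": 0}, {"travel": [-0.05, 0, 0.03], "spin": 0}, {"travel": [-0.05, 0, 0.03], "spin": 0}, {"travel": [-0.05, 0, 0.03], "spin": 0}, {"travel": [-0.05, 0, 0.03], "spin": 0}, {"travel": [-0.05, 0, 0.03], "spin": 0}, {"travel": [-0.05, 0, 0.03], "spin": 0}, {"travel": [-0.05, 0, 0.03], "spin": 0}]}}

```text
t: 11.52
eef_pos: [0.6298, -0.2274, 0.0522]
tool_rot: [0.0, 0.983, -0.182, 0.002]
contact_force: [-4.4, 0.3, 19.2]
gripper_width: 0.632
```

```bash
python3 - <<'E'
from station import bot
from h import *
o=bot.get_obs();f=rot(.366)@o["contact_force"];t=rot(.366)@o["torque"];print(f.round(2),t.round(3),"res Tx",t[0]-.213*f[1])
E
```

```text
[-4.2  -1.31 19.24] [-0.186  0.928  0.015] res Tx 0.0932363525085565
```

>>> {"method": "arm_command", "body": {"increments": [{"travel": [0, 0, 0], "spin": 0}, {"travel": [0, 0, 0], "spin": 0}, {"travel": [0, 0, 0], "spin": 0}, {"travel": [0, 0, 0], "spin": 0}, {"travel": [0, 0, 0], "spin": 0}, {"travel": [0, 0, 0], "spin": 0}, {"travel": [0, 0, 0], "spin": 0}, {"travel": [0, 0, 0], "spin": 0}, {"travel": [0, 0, -3], "spin": 0}, {"travel": [0, 0, -7], "spin": 0}, {"travel": [0, 0, -11], "spin": 0}, {"travel": [0, 0, -14], "spin": 0}]}}

```text
t: 12.52
eef_pos: [0.6286, -0.2268, 0.192]
tool_rot: [0.0, 0.983, -0.182, 0.001]
contact_force: [0.4, 0.5, -0.1]
gripper_width: 0.627
```

>>> {"method": "arm_command", "body": {"increments": [{"travel": [-3, 0, 0], "spin": 0}, {"travel": [-6, 0, 0], "spin": 0}, {"travel": [-9, 0, 0], "spin": 0}, {"travel": [-9, 0, 0], "spin": 0}, {"travel": [-9, 0, 0], "spin": 0}]}}

```text
t: 12.93
eef_pos: [0.5426, -0.1942, 0.189]
tool_rot: [0.0, 0.983, -0.182, -0.0]
contact_force: [1.4, -0.4, 0.5]
gripper_width: 0.633
```

```bash
python3 go.py; python3 - <<'E'
from station import bot, read_camera
from wr import *
import cv2
o=bot.get_obs();q=o["tool_rot"];m=R.from_quat([q[1],q[2],q[3],q[0]]).as_matrix();p=o["eef_pos"]
w=read_camera("wrist")["image"];cv2.imwrite("pics/wrist11.png",w)
cv2.imwrite("pics/side11.png",read_camera("side")["image"]);cv2.imwrite("pics/top11.png",read_camera("top")["image"])
hsv=cv2.cvtColor(w,cv2.COLOR_BGR2HSV)
n,l,st,c=cv2.connectedComponentsWithStats(cv2.inRange(hsv,(45,120,60),(75,255,255)))
for i in range(1,n):
    if st[i,4]>100: print(c[i],(m@plane(*c[i],2,p[2]-.058)+p).round(4))
# before
print("before: ", )
yaw=-.3637;cm=np.array([[np.cos(yaw),np.sin(yaw)],[np.sin(yaw),-np.cos(yaw)]])
for a in [(.0926,-.0295),(.0921,.0312)]: print(cm@np.array(a)+[.5449,-.1924])
E
```

```text
t 12.93 pos [ 0.5426 -0.1942  0.189 ] yaw -0.366 tilt [-0.0008 -0.0001] F [ 1.35 -0.4   0.53] w 0.633 q [ 0.4   0.37 -0.2   1.83  0.09  0.95 -1.78]
[209.97695853  63.83179724] [ 0.6418 -0.1977  0.0579]
[290.41536615  64.48019208] [ 0.6197 -0.2542  0.0579]
[394.80896686 256.14230019] [ 0.432  -0.2904  0.0581]
[423.16911765 298.20343137] [ 0.3762 -0.3067  0.0582]
before: 
[ 0.64193693 -0.19777071]
[ 0.61987654 -0.25432227]
```

View pics/wrist11.png

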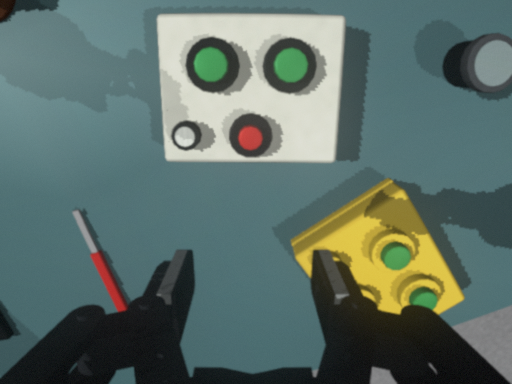

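View pics/top11.png

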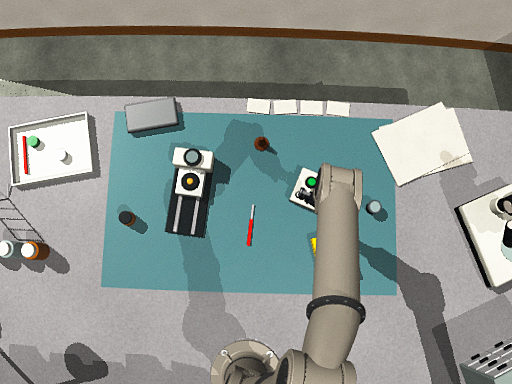

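View pics/side11.png

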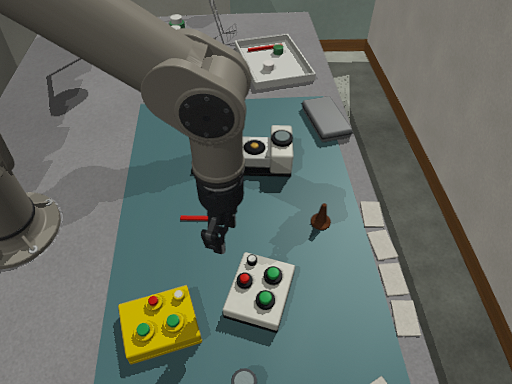

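```bash
python3 -c "
from station import bot
print(bot.hand_in()); print(bot.get_obs()['t'])"
```

```text
the job is handed in; nothing more can be done
None
the job is handed in; nothing more can be done
```

The carriage is pushed home and both green buttons were pressed, held and let go together. The job was handed in at about 13 s of the 54 s allowed, with the arm clear of everything.

- **Carriage:** I pushed it until it stopped moving while the force rose to about 15 N. Afterwards the side and wrist pictures showed it against the white dock.
- **Buttons:** I pressed both greens on the cream console in one stroke, one fingertip on each. They bottomed out at about 17–19 N in total, and the fingertips went no lower when I commanded more. The moment reading suggests roughly 11 N on the left and 8 N on the right, both above the 4 N needed. I held them for about 2.3 s and lifted straight up.
- **Last checks:** The wrist picture shows both greens back up, and the button centres are within 0.3 mm of where they were before, so the console did not shift. I saw no change in the red button, the loose items or the yellow look-alike.

Some things were less clean:
- **Early touch:** The fingertips reach farther than I estimated from the picture. While lining up, they rested on both buttons for about half a second at around 6 N in total, which presses them part-way. I backed off fully before the real press.
- **Sideways force:** During the hold there was 4–6 N of sideways force on the tool.
- **Full-down picture:** In the one close-up taken while pressed, a thin band of button side still showed. I relied on the force and height readings that both were fully down.

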